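# Find the unlatched hatch of the service box and push it open

### The job

One of the four identical swing hatches on top of the grey service box has been left unlatched, and nobody can tell by eye which: press on the ends of the hatches with the fingertips until you find the one that rocks, then push its end down into the box until the hatch has swung open well past 45 degrees, and leave it standing open. Only press and push, without using great force: do not pick up or shift the pliers, the tube offcut, the bracket or the coffee cup that stand about.

Things in the scene. Friction and masses are not known exactly. Their poses are not given: they have to be found in the camera images.
- service_box: grey sheet-metal box, 160 (x) x 412 (y) x 110 mm high, fixed to the bench; origin at the centre of its underside; own y runs along the row of hatches, x across it. Four identical hatches, 96 mm from centre to centre, lie flush in its top. Inside it is hollow, over 80 mm of free depth under the hatches.
- hatch_1 (a point): centre of the top face of the hatch in place 1 of 4 (1 at the box's +y end, 4 at its -y end); fixed to the box, 110 mm above the bench, axes as the box's. A hatch is a steel plate 108 (x) x 80 (y) x 4 mm with a 2 mm gap round it and three dark ribs across each end (about 36 mm either side of the centre). Three of the four are latched and do not move at all; one rocks.
- hatch_2 (a point): centre of the top face of the hatch in place 2 of 4 (1 at the box's +y end, 4 at its -y end); fixed to the box, 110 mm above the bench, axes as the box's. A hatch is a steel plate 108 (x) x 80 (y) x 4 mm with a 2 mm gap round it and three dark ribs across each end (about 36 mm either side of the centre). Three of the four are latched and do not move at all; one rocks.
- hatch_3 (a point): centre of the top face of the hatch in place 3 of 4 (1 at the box's +y end, 4 at its -y end); fixed to the box, 110 mm above the bench, axes as the box's. A hatch is a steel plate 108 (x) x 80 (y) x 4 mm with a 2 mm gap round it and three dark ribs across each end (about 36 mm either side of the centre). Three of the four are latched and do not move at all; one rocks.
- hatch_4 (a point): centre of the top face of the hatch in place 4 of 4 (1 at the box's +y end, 4 at its -y end); fixed to the box, 110 mm above the bench, axes as the box's. A hatch is a steel plate 108 (x) x 80 (y) x 4 mm with a 2 mm gap round it and three dark ribs across each end (about 36 mm either side of the centre). Three of the four are latched and do not move at all; one rocks.
- loose_hatch (a joint): tilt in rad of the one unlatched hatch, whichever place it is in (drawn anew each time). 0 = closed, flush. It turns about its centre line along box y, 2 mm below the top: the pressed end sinks, the other rises. Positive = +x end down, negative = -x end down, stops at 1.2; either way is good. No spring, friction about 0.06 N m (2 to 3 N at 20 to 30 mm from the pivot): stays where left.
- pliers: pliers with red handles lying in front of the box, 41 x 178 x 16 mm, loose; origin at the centre of the underside. Bystander.
- tube_piece: short square steel tube, 55 x 55 x 52 mm, standing in front of the box, loose; origin at the centre of the underside. Bystander.
- bracket: small steel L bracket, 28 x 50 x 60 mm, standing behind the box, loose; origin at the centre of the underside. Bystander.
- coffee_cup: brown paper cup, 88 mm across, 98 mm high, standing behind the box, loose; origin at the centre of the underside. Bystander.

How it is judged:
By the outcome, as a careful person would: the job done as asked, in the order asked, and still so for the second after the job is handed in, with the robot touching nothing.
It also fails if it takes over 48 s, if anything falls off the work surface, if the arm or the gripper's body presses on something with over 40 N, if the wrist force passes 120 N, or if a joint passes its speed limit or range.

### The arm

A 7-joint arm with a two-finger parallel gripper is mounted at the origin on a cart in front of the work surface, level with it; the furniture and walls round the work are solid. World frame = base frame: x ahead of the robot, y to its left, z up, the work surface at z = 0. Lengths are in mm, angles in rad, forces in N, time in s.
With the tool pointing down it reaches from about 425 to 1025 mm from the base axis. Payload 3.6 kg.
Tool frame: the origin (TCP) lies on the centre line of the jaws, within the pads' length; the fingertips stand 14 mm ahead of it and the grasp point (between the pads) lies 5 mm behind it; z points along the fingers, y is the line along which they close (so a half turn about z gives the same grasp; the last joint's range is limited). The gripper opens to 85 mm and grips with 20 to 120 N. Pads are 22 mm wide; open, the fingers measure 114 mm over their backs; the gripper's body (76 mm by 85 mm) begins 54 mm behind the grasp point. The pads swing forward as they close: fully open they stand 13 mm farther back than shut.
Start: joints at [1.208, 0.591, 0.048, 1.609, -0.033, 0.943, -0.034], TCP at [192.543, -698.969, 212.802] pointing down, gripper open.
Joint ranges: [-2.69, 2.69], [-0.47, 2.24], [-1.27, 1.36], [0.19, 2.51], [-1.53, 4.68], [0.08, 2.07], [-3.09, 3.09]. Speed limits (rad/s): [2.57, 2.57, 3.14, 3.14, 3.14, 3.14, 3.14].

### API

Orientations are given as a unit quaternion [w, x, y, z].
In Python, from plant import r gives the robot as it stands.
- The arm moves only by the tool drive_tool, never from a script. Its argument "steps" is a list of rows, each an object with "rotation": the turn, a rotation vector about the tool's x, y, z in degrees, a list of three; "delta_pos": the shift along the tool's x, y, z in m, a list of three; "grip": the opening, from -1 (shut) to 1 (fully open), so that 0 is half open. A call has 1 to 8 rows; each row shifts and turns the commanded pose from where the row before left it, along the tool's axes as they then stand; what a row does not reach is not made up. A row lasts 1/12 s, in which the tool goes at most 41.7 mm and 7.16 degrees, less where a joint would pass 70% of its speed; a pose out of reach is approached as far as the arm can. A call with a gripper value outside its range is refused whole. The fingers move at their own pace and stop on an object; "squeeze" is the grip in N (left out, the last holds). Time passes only in rows, so rows that do not move let the fingers close. It gives the time, the measured TCP pose, the force, the opening and the grip force at its end, in the units of the state.
- r.sense(): the state, without advancing time (a new reading comes with each control period).
- r.grab_frame(name): name is "scene" or "top"; returns (picture, depth): 420x560x3 uint8, red, green, blue; 420x560 float32, mm along the optical axis (not along the pixel's ray), 0 where there is no reading.
- r.get_calibration(name): a dict with "camera_matrix" (3x3 intrinsics, pixels), "rvec" (rotation vector, rad) and "tvec" (3), from world to camera coordinates, as OpenCV has them. Camera axes: x right, y down, z forward; pixel columns grow to the right and rows downward; lengths in mm; the calibration is good to about 2 mm. A picture is of the moment at which its call begins. get_calibration takes no time and is no camera call.
- r.sign_off(): hands the job in; it is judged then, once.
The state is a dict: "t": time; "joint_positions": joint angles; "qvel": joint speeds; "effort": joint torques, N m; "ee_pos": TCP position; "tcp_rot": TCP orientation; "wrist_force": force on the tool from outside, world axes, zero at the start; "wrist_torque": the same for the moment, N m; "opening": finger opening in mm; "grasp_force": force on a finger pad.
Only numpy, scipy, OpenCV 4.12 (cv2) and the standard library are available. Lean on these libraries where they do the work, as an engineer would, in place of code of your own. Each camera call takes 0.05 s, during which the arm holds its last target. There are 200 camera calls.

## Working session

There is one attempt and no reset: what is moved stays moved. The work goes in short steps, Python scripts to look and compute and a tool call to move; the robot and the scene stay as the last step left them, time stands still between calls to the robot, and variables do not carry over. Pictures are saved under pics/ and viewed, at most 10 in all, crops included, and the job is handed in when it is done.

Besides the shell and the picture viewer there is one more tool, called after "Emit:" by a JSON object that holds its "method" and its "body", one argument or row to a line. drive_tool: Moves the arm, as the interface text tells. Its arguments: {"type":"object","properties":{"steps":{"type":"array","items":{"type":"object","properties":{"rotation":{"type":"array","items":{"type":"number"}},"delta_pos":{"type":"array","items":{"type":"number"}},"grip":{"type":"number"}}}},"squeeze":{"type":"number"}},"required":["steps"]}

```bash
mkdir -p pics
python3 - <<'E'
from plant import r
import cv2,numpy as np
for n in("scene","top"):
    p,d=r.grab_frame(n); cv2.imwrite(f"pics/{n}0.png",p[:,:,::-1]); np.save(f"{n}_d.npy",d)
    c=r.get_calibration(n); print(n,{k:np.round(v,3).tolist() for k,v in c.items()})
print(r.sense())
E
```

```text
scene {'camera_matrix': [[464.414, 0.0, 276.87], [0.0, 464.414, 208.884], [0.0, 0.0, 1.0]], 'rvec': [1.095, -2.158, 1.21], 'tvec': [362.839, 284.257, 555.921]}
top {'camera_matrix': [[452.417, 0.0, 277.64], [0.0, 452.417, 209.321], [0.0, 0.0, 1.0]], 'rvec': [2.194, -2.134, 0.157], 'tvec': [26.876, 539.092, 1030.292]}
{'t': 0.1, 'joint_positions': array([ 1.20848408,  0.59207664,  0.04829344,  1.60974439, -0.0332949 ,
        0.94271677, -0.03370864]), 'qvel': array([-0.00050459, -0.00135289,  0.00275643, -0.00282781,  0.00025734,
        0.00060029,  0.00028838]), 'effort': array([ 4.92149469e-03, -5.49996400e+01,  1.55352943e+00, -1.98822927e+01,
        9.77356540e-03,  3.80083031e-03, -8.13461469e-06]), 'ee_pos': array([ 192.3423016 , -698.16753323,  211.70064277]), 'tcp_rot': array([-1.05099465e-03,  9.90975002e-01,  1.34042530e-01, -2.02506490e-04]), 'wrist_force': array([ 0.3213896 , -0.07468281, -0.26258773]), 'wrist_torque': array([0.02026824, 0.02540769, 0.01523545]), 'grasp_force': 0.0, 'opening': 85.07972211329215}
```

View pics/scene0.png

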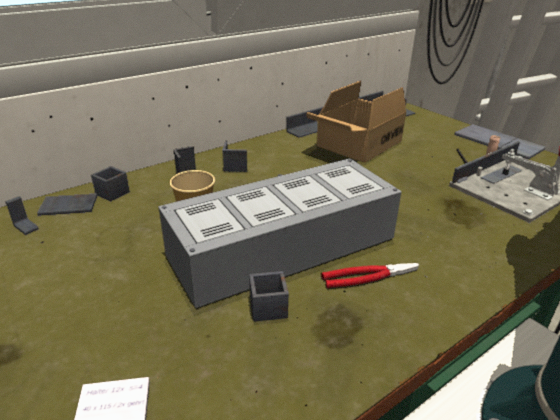

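View pics/top0.png

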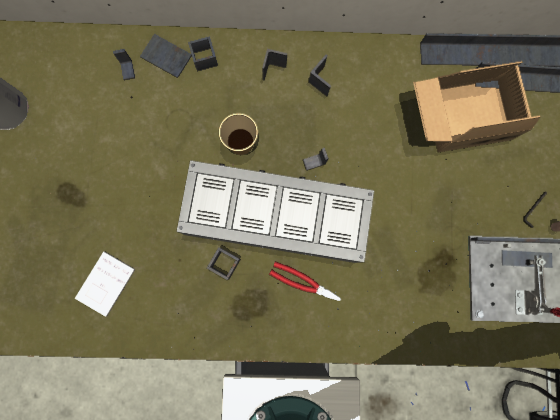

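The scene view shows the box with the four hatches at about (208,220), (258,206), (304,193) and (348,181). In the top view the box's top corners are (191,162), (373,190), (363,261) and (179,233), and the hatch centres run from (211,200) to (342,220). The cup (238,133) and bracket (316,159) stand behind the box; the tube (224,263) and pliers (305,282) are in front.

```bash
cat > h.py <<'E'
import numpy as np,cv2
from plant import r
def ray(n,uv):
    c=r.get_calibration(n);K=np.array(c["camera_matrix"],float);R=cv2.Rodrigues(np.array(c["rvec"],float))[0];t=np.array(c["tvec"],float).ravel()
    d=R.T@np.linalg.inv(K)@np.array([uv[0],uv[1],1.]);return -R.T@t,d   # d: unit depth
def onz(n,uv,z):
    o,d=ray(n,uv);return o+d*(z-o[2])/d[2]
def two(a,b):
    (o1,d1),(o2,d2)=ray("top",a),ray("scene",b)
    s=np.linalg.lstsq(np.c_[d1,-d2],o2-o1,rcond=None)[0];p,q=o1+d1*s[0],o2+d2*s[1];return (p+q)/2,np.linalg.norm(p-q)
E
python3 - <<'E'
from h import *
np.set_printoptions(precision=1,suppress=True)
C=[onz("top",u,110) for u in[(191,162),(373,190),(363,261),(179,233)]]
for c in C:print(c)
c=sum(C)/4;y=(C[0]+C[3]-C[1]-C[2])/2;x=(C[0]+C[1]-C[2]-C[3])/2
print("centre",c,"len",np.linalg.norm(y),np.linalg.norm(x),"yaw",np.degrees([np.arctan2(-y[0],y[1]),np.arctan2(x[1],x[0])]))
D=np.load("top_d.npy")
T=[(211,200),(255,207),(298,213),(342,220)];S=[(208,220),(258,206),(304,193),(348,181)]
for a,b in zip(T,S):
    o,d=ray("top",a);print(two(a,b),onz("top",a,110),onz("scene",b,110),"depth",o+d*D[a[1],a[0]])
for n,u in dict(cup=(238,133),bracket=(316,159)).items():print(n,onz("top",u,98 if n=="cup" else 50))
E
```

```text
[627.9 236.9 110. ]
[ 577.4 -165.8  110. ]
[ 421.3 -144.1  110. ]
[470.7 254.7 110. ]
centre [524.3  45.4 110. ] len 403.8605991049126 157.93643501018715 yaw [-7.1 -7.2]
(array([545.8, 190.5, 106.9]), np.float64(2.378331445571366)) [544.7 189.1 110. ] [542.4 193.5 110. ] depth [544.9 189.3 108.2]
(array([534.4,  95.1, 105.8]), np.float64(5.8247161460320855)) [532.1  92.7 110. ] [530.9 101.  110. ] depth [532.1  92.7 110.1]
(array([523.8,   0.1, 105.6]), np.float64(4.880010202773224)) [521.6  -1.5 110. ] [519.6   6.8 110. ] depth [521.7  -1.6 108.9]
(array([510.4, -97.5, 106.1]), np.float64(2.8419030275526995)) [509.  -97.9 110. ] [506.4 -91.1 110. ] depth [509.  -97.9 110.2]
cup [700.7 136.9  98. ]
bracket [658.1 -44.9  50. ]
```

Emit:
{"method": "drive_tool", "body": {
  "steps": [
    {"rotation":[0,0,5.6],"delta_pos":[0,0,-0.01],"grip":-1},
    {"rotation":[0,0,5.6],"delta_pos":[0,0,-0.01],"grip":-1},
    {"rotation":[0,0,5.6],"delta_pos":[0,0,-0.01],"grip":-1},
    {"rotation":[0,0,5.6],"delta_pos":[0,0,-0.01],"grip":-1},
    {"delta_pos":[0.0135,-0.0318,0],"rotation":[0,0,0],"grip":-1},
    {"delta_pos":[0.0135,-0.0318,0],"rotation":[0,0,0],"grip":-1},
    {"delta_pos":[0.0135,-0.0318,0],"rotation":[0,0,0],"grip":-1},
    {"delta_pos":[0.0135,-0.0318,0],"rotation":[0,0,0],"grip":-1}
  ]
}}

```text
t: 0.77
ee_pos: [262.0, -577.6, 252.2]
tcp_rot: [-0.0, 0.998, -0.061, -0.0]
wrist_force: [1.0, 0.4, 0.6]
opening: 0.0
grasp_force: 0.0
```

Emit:
{"method": "drive_tool", "body": {
  "steps": [
    {"delta_pos":[0.0134,-0.0317,0],"rotation":[0,0,0],"grip":-1},
    {"delta_pos":[0.0134,-0.0317,0],"rotation":[0,0,0],"grip":-1},
    {"delta_pos":[0.0134,-0.0317,0],"rotation":[0,0,0],"grip":-1},
    {"delta_pos":[0.0134,-0.0317,0],"rotation":[0,0,0],"grip":-1},
    {"delta_pos":[0.0134,-0.0317,0],"rotation":[0,0,0],"grip":-1},
    {"delta_pos":[0.0134,-0.0317,0],"rotation":[0,0,0],"grip":-1},
    {"delta_pos":[0.0134,-0.0317,0],"rotation":[0,0,0],"grip":-1},
    {"delta_pos":[0.0134,-0.0317,0],"rotation":[0,0,0],"grip":-1}
  ]
}}

```text
t: 1.43
ee_pos: [399.2, -338.8, 252.6]
tcp_rot: [-0.0, 0.998, -0.061, -0.0]
wrist_force: [0.8, -0.4, 1.0]
opening: -0.1
grasp_force: 0.0
```

Emit:
{"method": "drive_tool", "body": {
  "steps": [
    {"delta_pos":[0.0134,-0.0317,0],"rotation":[0,0,0],"grip":-1},
    {"delta_pos":[0.0134,-0.0317,0],"rotation":[0,0,0],"grip":-1},
    {"delta_pos":[0.0134,-0.0317,0],"rotation":[0,0,0],"grip":-1},
    {"delta_pos":[0.0134,-0.0317,0],"rotation":[0,0,0],"grip":-1},
    {"delta_pos":[0.0134,-0.0317,0],"rotation":[0,0,0],"grip":-1},
    {"delta_pos":[0.0134,-0.0317,0],"rotation":[0,0,0],"grip":-1},
    {"delta_pos":[0.0134,-0.0317,0],"rotation":[0,0,0],"grip":-1},
    {"delta_pos":[0.0134,-0.0317,0],"rotation":[0,0,0],"grip":-1}
  ]
}}

```text
t: 2.1
ee_pos: [536.4, -100.4, 252.6]
tcp_rot: [0.0, 0.998, -0.061, -0.0]
wrist_force: [0.5, -0.1, 0.2]
opening: -0.1
grasp_force: 0.0
```

Emit:
{"method": "drive_tool", "body": {
  "steps": [
    {"delta_pos":[0,0,0.03],"rotation":[0,0,0],"grip":-1},
    {"delta_pos":[0,0,0.03],"rotation":[0,0,0],"grip":-1},
    {"delta_pos":[0,0,0.03],"rotation":[0,0,0],"grip":-1},
    {"delta_pos":[0,0,0.02],"rotation":[0,0,0],"grip":-1},
    {"delta_pos":[0,0,0],"rotation":[0,0,0],"grip":-1}
  ]
}}

```text
t: 2.52
ee_pos: [532.4, -101.3, 138.6]
tcp_rot: [-0.0, 0.998, -0.061, -0.005]
wrist_force: [-1.1, 0.1, 0.4]
opening: -0.3
grasp_force: 0.0
```

Emit:
{"method": "drive_tool", "body": {
  "steps": [
    {"delta_pos":[0.003,0,0.005],"rotation":[0,0,0],"grip":-1},
    {"delta_pos":[0.003,0,0.005],"rotation":[0,0,0],"grip":-1},
    {"delta_pos":[0,0,0.002],"rotation":[0,0,0],"grip":-1},
    {"delta_pos":[0,0,0],"rotation":[0,0,0],"grip":-1}
  ]
}}

```text
t: 2.85
ee_pos: [543.1, -102.9, 131.5]
tcp_rot: [0.0, 0.998, -0.061, 0.001]
wrist_force: [0.8, 0.3, -0.0]
opening: -0.0
grasp_force: 0.0
```

Emit:
{"method": "drive_tool", "body": {
  "steps": [
    {"delta_pos":[0,0,0.002],"rotation":[0,0,0],"grip":-1},
    {"delta_pos":[0,0,0.002],"rotation":[0,0,0],"grip":-1},
    {"delta_pos":[0,0,0],"rotation":[0,0,0],"grip":-1}
  ]
}}

```text
t: 3.1
ee_pos: [542.1, -102.7, 126.9]
tcp_rot: [0.0, 0.998, -0.061, 0.0]
wrist_force: [0.5, -0.6, -0.6]
opening: -0.2
grasp_force: 0.0
```

Emit:
{"method": "drive_tool", "body": {
  "steps": [
    {"delta_pos":[0,0,0.002],"rotation":[0,0,0],"grip":-1},
    {"delta_pos":[0,0,0.002],"rotation":[0,0,0],"grip":-1},
    {"delta_pos":[0,0,0],"rotation":[0,0,0],"grip":-1}
  ]
}}

```text
t: 3.35
ee_pos: [541.9, -102.7, 122.5]
tcp_rot: [-0.0, 0.998, -0.061, -0.0]
wrist_force: [-0.3, -0.0, -0.3]
opening: 0.2
grasp_force: 0.0
```

Emit:
{"method": "drive_tool", "body": {
  "steps": [
    {"delta_pos":[0,0,0.002],"rotation":[0,0,0],"grip":-1},
    {"delta_pos":[0,0,0],"rotation":[0,0,0],"grip":-1}
  ]
}}

```text
t: 3.52
ee_pos: [542.0, -102.7, 120.5]
tcp_rot: [-0.0, 0.998, -0.061, -0.0]
wrist_force: [0.8, -0.9, 0.0]
opening: -0.3
grasp_force: 0.0
```

Emit:
{"method": "drive_tool", "body": {
  "steps": [
    {"delta_pos":[0,0,0.002],"rotation":[0,0,0],"grip":-1},
    {"delta_pos":[0,0,0],"rotation":[0,0,0],"grip":-1}
  ]
}}

```text
t: 3.68
ee_pos: [542.0, -102.7, 118.5]
tcp_rot: [-0.0, 0.998, -0.061, -0.0]
wrist_force: [0.1, -0.1, 0.2]
opening: 0.4
grasp_force: 0.0
```

Emit:
{"method": "drive_tool", "body": {
  "steps": [
    {"delta_pos":[0,0,0.002],"rotation":[0,0,0],"grip":-1},
    {"delta_pos":[0,0,0],"rotation":[0,0,0],"grip":-1}
  ]
}}

```text
t: 3.85
ee_pos: [542.0, -102.7, 116.5]
tcp_rot: [0.0, 0.998, -0.061, -0.0]
wrist_force: [-0.2, 0.1, -0.0]
opening: 0.1
grasp_force: 0.0
```

Run:
```python
from h import *
p,d=r.grab_frame("scene"); cv2.imwrite("pics/s1.png",cv2.resize(p[110:290,150:420,::-1],None,fx=2.9,fy=2.9,interpolation=cv2.INTER_CUBIC))
s=r.sense();print(s["ee_pos"],s["wrist_force"])
```

```text
[ 542.00170857 -102.7018582   116.5843949 ] [-0.69700521  0.08100774 -0.96206461]
```

View pics/s1.png

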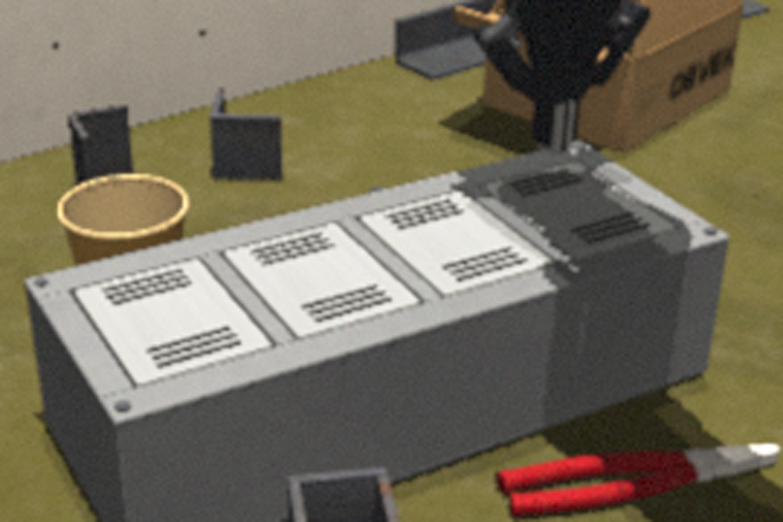

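The crop shows the shut fingertips at about (565,150), which is (345,162) in the full frame. They seem to be at or behind the box's far edge, not on hatch 4's ribs at (545,180). I'll compare that with the projected position.

Run:
```python
from h import *
np.set_printoptions(precision=1,suppress=True)
def pr(n,P):
    c=r.get_calibration(n);return cv2.projectPoints(np.array([P],float),np.array(c["rvec"],float),np.array(c["tvec"],float),np.array(c["camera_matrix"],float),None)[0].ravel()
for P in [(542,-103,102.5),(542,-103,150),(508,-97,110),(542,-101,110)]:print(P,pr("scene",P),pr("top",P))
p,d=r.grab_frame("top")
cv2.imwrite("pics/t1.png",cv2.resize(p[120:300,150:420,::-1],None,fx=2.9,fy=2.9,interpolation=cv2.INTER_CUBIC))
p,ds=r.grab_frame("scene")
for u in [(345,155),(344,159),(346,150)]:
    o,q=ray("scene",u);print(u,o+q*ds[u[1],u[0]])
```

```text
(542, -103, 102.5) [339.5 175.8] [343.9 205.6]
(542, -103, 150) [341.4 154. ] [347.6 202.5]
(508, -97, 110) [349.6 179.8] [341.6 220.5]
(542, -101, 110) [339.  172.7] [343.5 205.1]
(345, 155) [ 534.1 -105.   150.3]
(344, 159) [ 534.  -103.2  142.3]
(346, 150) [ 534.1 -106.4  160.4]
```

View pics/t1.png

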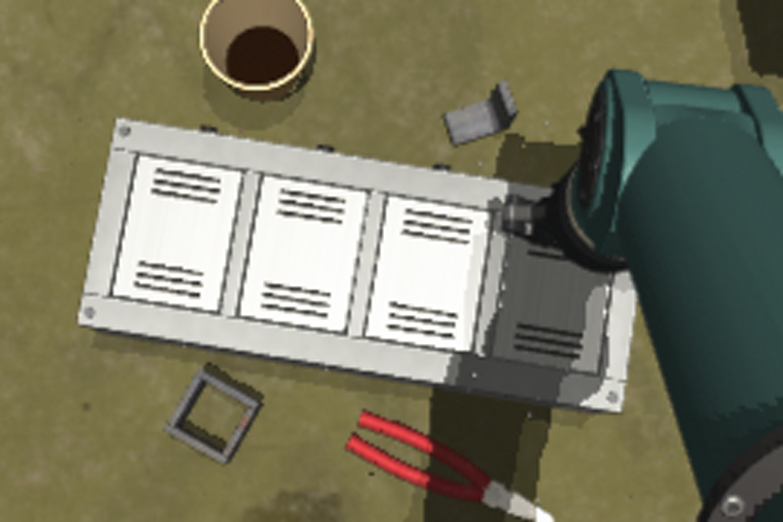

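The top crop shows the fingers above the +x end of hatch 4. In the scene view the fingers end higher than they should. I'll read the depth down the finger column to find the true tip.

Run:
```python
from h import *
np.set_printoptions(precision=1,suppress=True)
p,d=r.grab_frame("scene")
for c in (341,344,347):
  for v in range(150,182,2):
    o,q=ray("scene",(c,v));print(c,v,o+q*d[v,c],p[v,c])
```

```text
341 150 [537.3 -96.2 161.9] [63 65 57]
341 152 [534.4 -93.7 159.5] [69 68 62]
341 154 [534.3 -94.1 155.2] [75 73 69]
341 156 [535.2 -95.5 150.3] [74 77 74]
341 158 [536.  -96.8 145.4] [79 77 72]
341 160 [533.6 -94.8 142.7] [82 79 77]
341 162 [535.9 -97.7 136.7] [84 85 80]
341 164 [ 569.7 -132.4  109. ] [95 94 92]
341 166 [ 561.7 -124.8  109.9] [87 89 87]
341 168 [ 555.4 -118.9  109.6] [119 117 115]
341 170 [ 549.  -112.9  109.5] [54 57 55]
341 172 [ 542.1 -106.4  109.8] [55 57 55]
341 174 [ 535.7 -100.4  109.9] [42 44 41]
341 176 [530.6 -95.7 109.1] [76 80 73]
341 178 [523.9 -89.4 109.5] [74 76 73]
341 180 [516.1 -82.  110.8] [73 77 74]
344 150 [532.8 -99.7 162.7] [60 57 58]
344 152 [ 534.  -101.4  157.6] [60 57 53]
344 154 [ 533.1 -101.   153.8] [53 48 50]
344 156 [ 532.3 -100.6  150.1] [54 49 49]
344 158 [ 532.5 -101.4  145.5] [47 51 48]
344 160 [ 534.2 -103.6  140. ] [41 41 36]
344 162 [ 572.3 -143.2  109.5] [79 78 77]
344 164 [ 563.9 -135.2  110.5] [91 88 89]
344 166 [ 556.1 -127.7  111.3] [90 89 86]
344 168 [ 550.8 -122.7  110.4] [84 84 81]
344 170 [ 543.  -115.2  111.3] [45 47 
[... 182 characters left out ...]
87.8 110. ] [76 75 75]
347 150 [ 533.3 -108.3  160.2] [70 69 63]
347 152 [ 536.1 -111.7  154.1] [62 62 62]
347 154 [ 536.3 -112.5  149.5] [62 60 57]
347 156 [ 535.4 -112.1  145.7] [56 54 53]
347 158 [ 747.8 -333.2   -1.9] [65 61 58]
347 160 [ 573.8 -153.1  110.7] [125 122 121]
347 162 [ 569.  -148.6  109.3] [162 162 159]
347 164 [ 562.4 -142.3  109.1] [90 93 90]
347 166 [ 555.1 -135.2  109.5] [104 104 100]
347 168 [ 546.5 -126.9  110.9] [119 119 114]
347 170 [ 540.1 -120.7  110.9] [53 50 48]
347 172 [ 534.5 -115.4  110.3] [42 43 40]
347 174 [ 530.6 -111.9  108.6] [71 71 71]
347 176 [ 521.6 -103.1  110.6] [80 80 77]
347 178 [517.4 -99.2 109.3] [79 77 77]
347 180 [509.7 -91.7 110.5] [77 77 78]
```

The tip is really at z≈136, about 20 mm above the reported TCP, so I haven't touched the hatch yet. I'll keep going down and rely on contact.

Emit:
{"method": "drive_tool", "body": {
  "steps": [
    {"delta_pos":[0,0,0.004],"rotation":[0,0,0],"grip":-1},
    {"delta_pos":[0,0,0.004],"rotation":[0,0,0],"grip":-1},
    {"delta_pos":[0,0,0.004],"rotation":[0,0,0],"grip":-1},
    {"delta_pos":[0,0,0.004],"rotation":[0,0,0],"grip":-1},
    {"delta_pos":[0,0,0],"rotation":[0,0,0],"grip":-1}
  ]
}}

```text
t: 4.47
ee_pos: [541.4, -102.6, 99.7]
tcp_rot: [-0.0, 0.998, -0.061, -0.001]
wrist_force: [-0.2, 0.3, 0.2]
opening: 0.0
grasp_force: 0.0
```

Emit:
{"method": "drive_tool", "body": {
  "steps": [
    {"delta_pos":[0,0,0.002],"rotation":[0,0,0],"grip":-1},
    {"delta_pos":[0,0,0.002],"rotation":[0,0,0],"grip":-1},
    {"delta_pos":[0,0,0],"rotation":[0,0,0],"grip":-1}
  ]
}}

```text
t: 4.72
ee_pos: [542.0, -102.7, 96.4]
tcp_rot: [-0.0, 0.998, -0.061, -0.0]
wrist_force: [-0.4, 0.6, -0.4]
opening: 0.1
grasp_force: 0.0
```

Emit:
{"method": "drive_tool", "body": {
  "steps": [
    {"delta_pos":[0,0,0.002],"rotation":[0,0,0],"grip":-1},
    {"delta_pos":[0,0,0],"rotation":[0,0,0],"grip":-1}
  ]
}}

```text
t: 4.88
ee_pos: [542.1, -102.7, 94.6]
tcp_rot: [0.0, 0.998, -0.061, -0.0]
wrist_force: [-0.7, 0.4, -0.1]
opening: -0.1
grasp_force: 0.0
```

Emit:
{"method": "drive_tool", "body": {
  "steps": [
    {"delta_pos":[0,0,0.002],"rotation":[0,0,0],"grip":-1},
    {"delta_pos":[0,0,0],"rotation":[0,0,0],"grip":-1}
  ]
}}

```text
t: 5.05
ee_pos: [542.0, -102.7, 92.6]
tcp_rot: [-0.0, 0.998, -0.061, -0.0]
wrist_force: [-0.1, 0.3, 0.8]
opening: -0.2
grasp_force: 0.0
```

Emit:
{"method": "drive_tool", "body": {
  "steps": [
    {"delta_pos":[0,0,0.0015],"rotation":[0,0,0],"grip":-1},
    {"delta_pos":[0,0,0],"rotation":[0,0,0],"grip":-1}
  ]
}}

```text
t: 5.22
ee_pos: [542.3, -102.7, 91.2]
tcp_rot: [0.0, 0.998, -0.061, 0.0]
wrist_force: [0.3, 0.0, 0.2]
opening: -0.1
grasp_force: 0.0
```

Emit:
{"method": "drive_tool", "body": {
  "steps": [
    {"delta_pos":[0,0,0.0015],"rotation":[0,0,0],"grip":-1},
    {"delta_pos":[0,0,0],"rotation":[0,0,0],"grip":-1}
  ]
}}

```text
t: 5.38
ee_pos: [542.4, -102.8, 89.8]
tcp_rot: [0.0, 0.998, -0.061, 0.0]
wrist_force: [0.0, 0.7, 1.7]
opening: 0.2
grasp_force: 0.6
```

Emit:
{"method": "drive_tool", "body": {
  "steps": [
    {"delta_pos":[0,0,0.0015],"rotation":[0,0,0],"grip":-1},
    {"delta_pos":[0,0,0],"rotation":[0,0,0],"grip":-1}
  ]
}}

```text
t: 5.55
ee_pos: [542.4, -102.8, 88.3]
tcp_rot: [0.0, 0.998, -0.061, 0.0]
wrist_force: [0.0, -0.1, 1.6]
opening: -0.3
grasp_force: 0.8
```

Emit:
{"method": "drive_tool", "body": {
  "steps": [
    {"delta_pos":[0,0,0.0015],"rotation":[0,0,0],"grip":-1},
    {"delta_pos":[0,0,0],"rotation":[0,0,0],"grip":-1}
  ]
}}

```text
t: 5.72
ee_pos: [542.3, -102.7, 86.7]
tcp_rot: [0.0, 0.998, -0.061, 0.0]
wrist_force: [0.8, 0.1, 2.1]
opening: 0.1
grasp_force: 0.8
```

Emit:
{"method": "drive_tool", "body": {
  "steps": [
    {"delta_pos":[0,0,0.003],"rotation":[0,0,0],"grip":-1},
    {"delta_pos":[0,0,0.003],"rotation":[0,0,0],"grip":-1},
    {"delta_pos":[0,0,0],"rotation":[0,0,0],"grip":-1}
  ]
}}

```text
t: 5.97
ee_pos: [541.6, -102.6, 80.1]
tcp_rot: [-0.0, 0.998, -0.061, -0.001]
wrist_force: [0.2, 0.2, 1.9]
opening: 0.1
grasp_force: 0.2
```

Run:
```python
from h import *
p,d=r.grab_frame("scene"); cv2.imwrite("pics/s2.png",cv2.resize(p[100:250,280:430,::-1],None,fx=4,fy=4,interpolation=cv2.INTER_CUBIC))
```

```text
(no output)
```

View pics/s2.png

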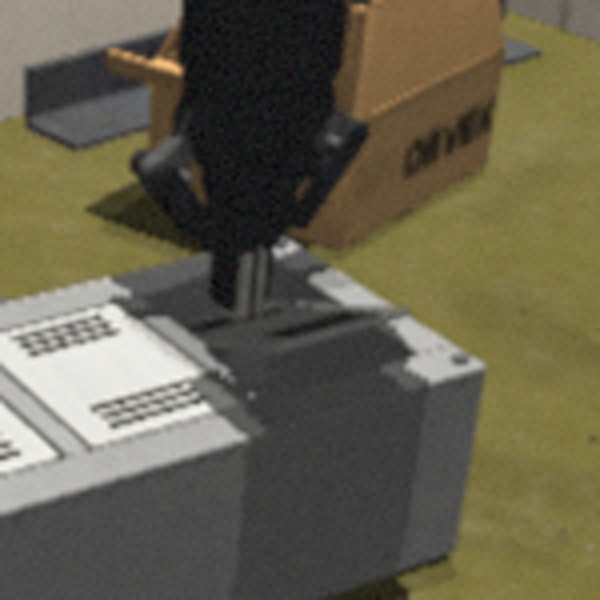

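The crop shows hatch 4 tilting, with its near end raised, so hatch 4 is the loose one. Before pushing deeper I'll check the gripper's profile above the tip so its body keeps clear of the raised end.

Run:
```python
from h import *
np.set_printoptions(precision=1,suppress=True)
p,d=r.grab_frame("scene")
bx=np.array([.992,-.124,0]);by=np.array([.124,.992,0]);c=np.array([508,-97,110.])
tip=None
for col in (330,340,350):
  for v in range(100,186,4):
    o,q=ray("scene",(col,v));P=o+q*d[v,col]-c;print(col,v,"bx %.0f by %.0f z %.0f"%(P@bx,P@by,P[2]))
```

```text
330 100 bx 31 by 37 z 154
330 104 bx 29 by 38 z 148
330 108 bx 30 by 37 z 140
330 112 bx 30 by 36 z 133
330 116 bx 30 by 35 z 125
330 120 bx 29 by 35 z 118
330 124 bx 27 by 36 z 111
330 128 bx 27 by 35 z 103
330 132 bx 26 by 35 z 95
330 136 bx 27 by 34 z 87
330 140 bx 35 by 28 z 75
330 144 bx 49 by 16 z 59
330 148 bx 326 by -190 z -103
330 152 bx 23 by 34 z 57
330 156 bx 23 by 34 z 48
330 160 bx 25 by 31 z 39
330 164 bx 77 by -8 z -1
330 168 bx 58 by 6 z 1
330 172 bx 77 by -9 z -20
330 176 bx 81 by -13 z -32
330 180 bx 46 by 12 z -19
330 184 bx 8 by 40 z -2
340 100 bx 14 by 28 z 158
340 104 bx 12 by 29 z 152
340 108 bx 13 by 27 z 144
340 112 bx 13 by 27 z 136
340 116 bx 10 by 28 z 130
340 120 bx 11 by 27 z 122
340 124 bx 23 by 17 z 109
340 128 bx 26 by 14 z 99
340 132 bx 20 by 18 z 94
340 136 bx 19 by 17 z 87
340 140 bx 18 by 17 z 79
340 144 bx 19 by 16 z 71
340 148 bx 19 by 15 z 62
340 152 bx 20 by 13 z 53
340 156 bx 26 by 8 z 41
340 160 bx 24 by 9 z 34
340 164 bx 25 by 7 z 25
340 168 bx 28 by 4 z 14
340 172 bx 26 by 4 z 6
340 176 bx 24 by 5 z -1
340 180 bx 18 by 9 z -7
340 184 bx -15 by 34 z 7
350 100 bx 4 by 14 z 159
350 104 bx 1 by 15 z 153
350 108 bx 3 by 13 z 144
350 112 bx 2 by 13 z 137
350 116 bx 0 by 14 z 131
350 120 bx 2 by 11 z 122
350 124 bx 28 by -11 z 102
350 128 bx 25 by -9 z 95
350 132 bx 24 by -9 z 88
350 136 bx 21 by -7 z 81
350 140 bx 21 by -8 z 73
350 144 bx 20 by -8 z 65
350 148 bx 19 by -9 z 57
350 152 bx 25 by -14 z 45
350 156 bx 26 by -17 z 36
350 160 bx 66 by -50 z 3
350 164 bx 54 by -42 z 1
350 168 bx 71 by -56 z -19
350 172 bx 70 by -57 z -29
350 176 bx 33 by -27 z -14
350 180 bx -5 by 3 z 3
350 184 bx -40 by 32 z 18
```

Clearance is ample: the fingers stay at bx≥19 for 100 mm above the tip. I'll push on down.

Emit:
{"method": "drive_tool", "body": {
  "steps": [
    {"delta_pos":[0,0,0.004],"rotation":[0,0,0],"grip":-1},
    {"delta_pos":[0,0,0.004],"rotation":[0,0,0],"grip":-1},
    {"delta_pos":[0,0,0.004],"rotation":[0,0,0],"grip":-1},
    {"delta_pos":[0,0,0.004],"rotation":[0,0,0],"grip":-1},
    {"delta_pos":[0,0,0],"rotation":[0,0,0],"grip":-1}
  ]
}}

```text
t: 6.48
ee_pos: [542.3, -102.7, 63.9]
tcp_rot: [-0.0, 0.998, -0.061, -0.0]
wrist_force: [1.2, 0.1, -0.6]
opening: 0.1
grasp_force: 0.2
```

Emit:
{"method": "drive_tool", "body": {
  "steps": [
    {"delta_pos":[-0.001,0,0.004],"rotation":[0,0,0],"grip":-1},
    {"delta_pos":[-0.001,0,0.004],"rotation":[0,0,0],"grip":-1},
    {"delta_pos":[-0.001,0,0.004],"rotation":[0,0,0],"grip":-1},
    {"delta_pos":[-0.001,0,0.003],"rotation":[0,0,0],"grip":-1},
    {"delta_pos":[0,0,0],"rotation":[0,0,0],"grip":-1}
  ]
}}

```text
t: 6.9
ee_pos: [537.5, -102.1, 49.0]
tcp_rot: [-0.0, 0.998, -0.061, -0.001]
wrist_force: [0.7, 0.4, -0.1]
opening: 0.0
grasp_force: 0.2
```

Run:
```python
from h import *
p,d=r.grab_frame("scene"); cv2.imwrite("pics/s3.png",cv2.resize(p[100:250,280:430,::-1],None,fx=4,fy=4,interpolation=cv2.INTER_CUBIC))
bx=np.array([.992,-.124,0]);by=np.array([.124,.992,0]);c=np.array([508,-97,110.])
V,U=np.mgrid[150:215,310:400];Q=[]
for u,v in zip(U.ravel(),V.ravel()):
    o,q=ray("scene",(u,v));P=o+q*d[v,u]-c;Q.append((P@bx,P@by,P[2]))
Q=np.array(Q);m=(abs(Q[:,1])<34)&(Q[:,0]>-50)&(Q[:,0]<-6)&(Q[:,2]<60)
for a in range(-48,-6,6):
    k=m&(abs(Q[:,0]-a)<3);print(a,k.sum(),np.median(Q[k,2]) if k.any() else None)
```

```text
Traceback (most recent call last):
  File "h.py", line 4, in ray
    c=r.get_calibration(n);K=np.array(c["camera_matrix"],float);R=cv2.Rodrigues(np.array(c["rvec"],float))[0];t=np.array(c["tvec"],float).ravel()
ValueError: time passes only in moves, steps and waits
```

View pics/s3.png

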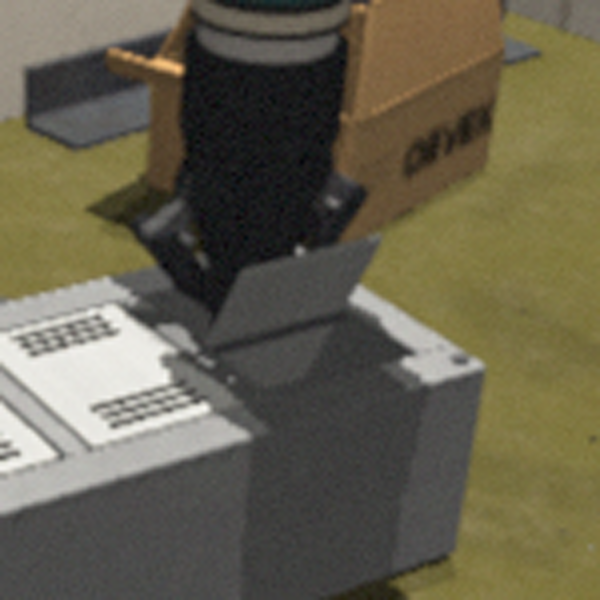

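The crop shows the hatch swung well up. The corners of its raised end are at crop (245,268) and (375,237), which is (341,167) and (374,159) in the full frame. I'll fit the tilt to them.

```bash
cat >> h.py <<'E'
def tilt(corners):
    c=r.get_calibration("scene");a=[np.array(c[k],float) for k in("rvec","tvec","camera_matrix")]
    bx=np.array([.992,-.124,0]);by=np.array([.124,.992,0]);o=np.array([508,-97,108.])
    for th in range(20,72,4):
        t=np.radians(th);P=[o-bx*54*np.cos(t)+[0,0,54*np.sin(t)]+by*s for s in(40,-40)]
        q=cv2.projectPoints(np.array(P),*a,None)[0].reshape(-1,2);print(th,q.round(0).tolist(),np.abs(q-corners).mean().round(1))
E
python3 -c "
from h import *
tilt(np.array([(341.2,167),(373.7,159.2)]));s=r.sense();print(s['ee_pos'],s['wrist_force'])"
```

```text
20 [[350.0, 188.0], [384.0, 178.0]] 14.9
24 [[349.0, 186.0], [384.0, 177.0]] 13.8
28 [[349.0, 184.0], [384.0, 175.0]] 12.6
32 [[348.0, 182.0], [383.0, 173.0]] 11.4
36 [[348.0, 180.0], [383.0, 171.0]] 10.1
40 [[347.0, 178.0], [382.0, 169.0]] 8.8
44 [[347.0, 176.0], [381.0, 167.0]] 7.5
48 [[346.0, 174.0], [381.0, 165.0]] 6.1
52 [[345.0, 173.0], [380.0, 163.0]] 4.8
56 [[344.0, 171.0], [379.0, 161.0]] 3.5
60 [[343.0, 169.0], [378.0, 160.0]] 2.1
64 [[342.0, 167.0], [377.0, 158.0]] 1.3
68 [[341.0, 166.0], [376.0, 157.0]] 1.4
[ 537.37337248 -102.11814529   49.13545308] [1.42879872 0.24828967 0.12529913]
```

The tilt is about 64°. Next I back the fingers off the plate, lift clear and check again.

Emit:
{"method": "drive_tool", "body": {
  "steps": [
    {"delta_pos":[0.003,0,-0.002],"rotation":[0,0,0],"grip":-1},
    {"delta_pos":[0.002,0,-0.005],"rotation":[0,0,0],"grip":-1},
    {"delta_pos":[0,0,-0.01],"rotation":[0,0,0],"grip":-1},
    {"delta_pos":[0,0,-0.015],"rotation":[0,0,0],"grip":-1},
    {"delta_pos":[0,0,-0.025],"rotation":[0,0,0],"grip":-1},
    {"delta_pos":[0,0,-0.035],"rotation":[0,0,0],"grip":-1},
    {"delta_pos":[0,0,-0.035],"rotation":[0,0,0],"grip":-1},
    {"delta_pos":[0,0,-0.035],"rotation":[0,0,0],"grip":-1}
  ]
}}

```text
t: 7.62
ee_pos: [542.5, -102.8, 214.2]
tcp_rot: [-0.0, 0.998, -0.061, -0.0]
wrist_force: [1.2, -0.1, 0.4]
opening: 0.1
grasp_force: 0.0
```

Emit:
{"method": "drive_tool", "body": {
  "steps": [
    {"delta_pos":[0,0,-0.02],"rotation":[0,0,0],"grip":-1},
    {"delta_pos":[0,0,0],"rotation":[0,0,0],"grip":-1},
    {"delta_pos":[0,0,0],"rotation":[0,0,0],"grip":-1}
  ]
}}

```text
t: 7.87
ee_pos: [543.9, -103.0, 234.1]
tcp_rot: [0.0, 0.998, -0.061, 0.002]
wrist_force: [-0.3, -0.4, -0.6]
opening: 0.1
grasp_force: 0.0
```

Run:
```python
from h import *
p,d=r.grab_frame("scene"); cv2.imwrite("pics/s4.png",cv2.resize(p[90:300,150:430,::-1],None,fx=2.8,fy=2.8,interpolation=cv2.INTER_CUBIC))
```

```text
(no output)
```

View pics/s4.png

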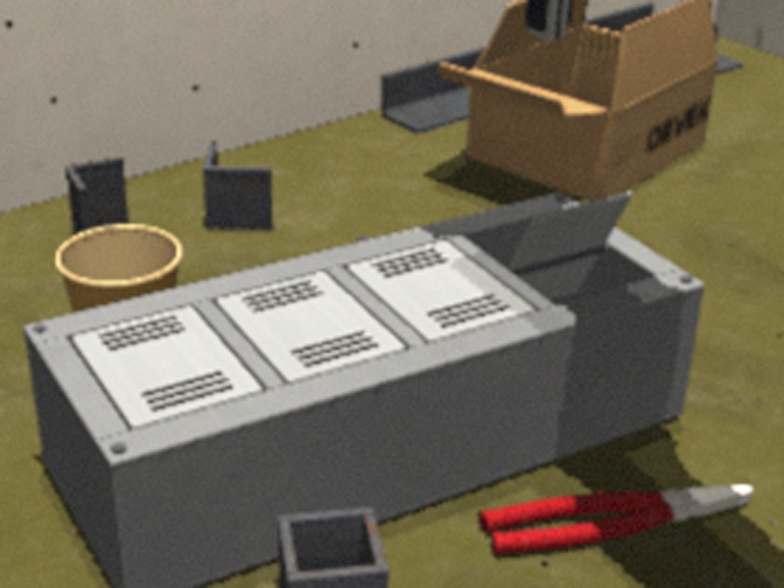

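Hatch 4 stands open with its raised corners at (342,167) and (375,160), about 62–64°. The fingers are well clear and the cup, bracket, tube and pliers look unmoved, so I'm handing in.

```bash
python3 -c "
from plant import r
print(r.sign_off())"
```

```text
the job is handed in; nothing more can be done
None
```

Hatch 4, at the box's -y end, was the loose one; I pushed its +x end down and left it standing open at about 62–64°, with the arm clear, nothing else touched, and the job handed in at about 8 s.

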